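Load a sample jar and hold the sampling knob at its third stop

ROBOT

A 7-joint arm with a two-finger parallel gripper is mounted at the origin on the work surface. World frame = base frame: x ahead of the robot, y to its left, z up, the work surface at z = 0. Lengths are in m, angles in rad, forces in N, time in s.
With the tool pointing down it reaches from about 0.35 to 0.9 m from the base axis. Payload 8.1 kg.
Tool frame: the origin (TCP) lies where the fingers leave the gripper's body, on its centre line; the fingertips stand 66 mm ahead of it and the grasp point (between the pads) lies 47 mm ahead of it (arm.tip_reach is the distance from the TCP to the fingertips, in m); z points along the fingers, y is the direction in which the jaws open and shut (so a half turn about z gives the same grasp; the last joint's range is limited). The gripper opens to 92 mm and grips with 3 to 60 N. Pads are 19 mm wide; open, the fingers measure 130 mm over their backs; the gripper's body (75 mm by 190 mm) begins 47 mm behind the grasp point.
Start: joints at [1.01, 0.434, 0.025, 1.573, -0.012, 1.134, -0.075], TCP at [0.276, -0.561, 0.292] pointing down, gripper open.
Joint ranges: [-2.62, 2.62], [-0.44, 2.09], [-1.27, 1.32], [0.08, 2.57], [-1.32, 4.46], [0.12, 2], [-2.74, 2.74]. Speed limits (rad/s): [2.22, 2.22, 3.01, 3.01, 3.14, 3.14, 3.14].

INTERFACE

Orientations are given as a rotation vector (axis times angle).
In Python, from cell import arm gives the robot as it stands.
- The arm moves only by the tool carry_out, never from a script. Its argument "plan" is a list of rows, each a list of 5 numbers: the shift along the world's x, y, z in cm, then the turn about the world's z in rad, then the finger opening in cm, from 0 to 9.18. In form: [[tx, ty, tz, spin, fingers], ...]. A call has 1 to 20 rows; each row is the pose to reach, as a shift and turn from the pose measured when the call began; what a row does not reach only later rows make up. A row lasts 1/10 s, in which the tool goes at most 50 mm and 8.59 degrees, less where a joint would pass 70% of its speed; a pose out of reach is approached as far as the arm can. A call with a gripper value outside its range is refused whole. The fingers move at their own pace and stop on an object; "squeeze" is the grip in N (left out, the last holds). Time passes only in rows, so rows that repeat a pose let the fingers close. It gives the time, the measured TCP pose, the force and the opening at its end, in the units of the state.
- arm.observe(): the state, without advancing time (a new reading comes with each control period).
- arm.get_image(name): name is "side" or "top" or "wrist"; returns (picture, depth): 400x640x3 uint8, red, green, blue; 400x640 float32, m along the optical axis (not along the pixel's ray), 0 where there is no reading.
- arm.get_calibration(name): a dict with "intrinsics" (3x3 intrinsics, pixels), "rvec" (rotation vector, rad) and "tvec" (3), from world to camera coordinates, as OpenCV has them; the wrist camera has in their place "tool_from_camera" (4x4, takes a point from camera to tool coordinates, whose origin is the TCP and whose axes are the flange's). Camera axes: x right, y down, z forward; pixel columns grow to the right and rows downward; lengths in m; the calibration is good to about 2 mm. The wrist camera is an equidistant fisheye: a pixel r from the principal point sees the ray r / f radians off the axis. A picture is of the moment at which its call begins: read the wrist's pose just before it. get_calibration takes no time and is no camera call.
- arm.sign_off(): hands the job in, once; it reports no verdict.
The state is a dict: "clock": time; "joints": joint angles; "dq": joint speeds; "joint_efforts": joint torques, N m; "position": TCP position; "ee_rot": TCP orientation; "force": force on the tool from outside, world axes, zero at the start; "ft_torque": the same for the moment, N m; "width": opening from 0.0 (shut) to 1.0 (fully open).
Only numpy, scipy, OpenCV 4.12 (cv2) and the standard library are available. Lean on these libraries where they do the work, as an engineer would, in place of code of your own. Each camera call takes 0.05 s, during which the arm holds its last target. There are 200 camera calls.

TASK

Stand the small capped sample jar upright in the round holder inside the open drawer of the sampling module and let go of it. Then turn the black knob on top of the module clockwise, counting three clicks from its rest position, and finish while still holding it with the fingers, still, at the third stop: it springs back if released, and it must never be turned on to the fourth. Do not disturb the reagent bottle, the beaker or the tip box.

Things in the scene. Friction and masses are not known exactly. Their poses are not given: they have to be found in the camera images.
- jar: The sample jar to load: the smallest of the closed containers, white plastic, round, 80 mm tall; its body is 36 mm in diameter up to 50 mm above its foot, then a neck 30 mm across and, over the top 16 mm, a cap 34 mm across; 55 to 115 g, standing loose on the bench. Origin at the centre of its underside, z up.
- nest (a point): Where the jar goes: centre of the round holder in the open drawer, at the drawer's inner floor (13 mm above the bench). The holder is a grey ring, 48 mm inside and 58 mm outside diameter, 18 mm tall from that floor. It lies 55 mm from the outside of the drawer's front wall and 45 to 70 mm from the module's side. y lies along the drawer (outwards is -y), x across it, z up.
- module: The sampling module: a fixed white box 200 x 200 mm, 90 mm tall, origin at the centre of its underside. The knob is in the middle of its top. The drawer sticks 100 to 125 mm out of its -y side: 130 mm wide outside, side walls 40 mm and front panel 47 mm above its inner floor. The drawer slides along y with about 6 N of friction and need not be moved. Its x and y equal the nest's.
- dial (a joint): Turn of the knob, rad: 0 at rest on its end stop, growing clockwise seen from above. Clicks are felt every 0.419 rad (24 degrees): stops at 0.419, 0.838, 1.257 (the third), 1.676, and the end at 2.094. A return spring always pulls it back to 0 (0.12 N m at rest, about 0.25 N m at the third stop); the clicks ripple that by 0.08 N m, so no stop holds by itself.
- dial_grip (a point): Grip point of the knob on its upright axis, 123 mm above the bench. The knob is a black disc 64 mm across (top 99 mm above the bench) with an upright bar to pinch: 52 mm long, 16 mm thick, top 135 mm above the bench. x lies along the bar towards the white line on it and turns with it. White marks around it show rest and the five stops. At rest x is +36 degrees (anticlockwise) from the module's x.
- bottle: Bystander: white reagent bottle, 62 mm in diameter, 125 mm tall, loose on the bench. Origin at the centre of its underside.
- beaker: Bystander: open glass beaker, 60 mm in diameter at the rim, 75 mm tall, loose on the bench. Origin at the centre of its underside.
- tipbox: Bystander: grey box with a clear lid, 87 x 122 mm, 65 mm tall, loose on the bench on the module's other side. Origin at the centre of its underside.

How it is judged:
On the way, in this order (a step that is already met when the one before it is completed fails the run):
1. the jar stands upright in the holder in the drawer, released (distance between jar and nest below 0.012 m and angle between jar's own z axis and vertical below 0.12 rad and contact force between the fingers and jar below 0.3 N and linear speed of jar below 0.02 m/s), for 0.2 s.
2. the knob is held by the fingers at its third stop (value of joint dial between 1.127 and 1.387 rad and contact force between the fingers and dial above 2 N), for 0.5 s.
At the end, for the whole second after the job is handed in: The jar stands in the holder (its foot within 12 mm of the holder's centre on the drawer floor, tilted less than 0.12 rad), released and at rest; the fingers press on the knob with more than 2 N and hold it still within 0.13 rad of the third stop (1.257 rad) (all of step 1 and all of step 2 and velocity of joint dial between -0.15 and 0.15 rad/s); the arm keeps its last pose, push and grip.
It fails at once if the knob is turned past the third stop to the fourth (value of joint dial above 1.5 rad).
It fails at once if the knob is turned before the jar is in its holder (value of joint dial above 0.35 rad and distance between jar and nest above 0.02 m).
It fails at once if the reagent bottle is disturbed (distance of bottle from where it was at the start of the episode above 0.03 m or angle between bottle's own z axis and vertical above 0.35 rad).
It fails at once if the beaker is disturbed (distance of beaker from where it was at the start of the episode above 0.03 m or angle between beaker's own z axis and vertical above 0.35 rad).
It fails at once if the tip box is disturbed (distance of tipbox from where it was at the start of the episode above 0.03 m or angle between tipbox's own z axis and vertical above 0.35 rad).
It also fails if it takes over 58 s, if anything falls off the work surface, if the arm or the gripper's body presses on something with over 40 N, if the wrist force passes 120 N, or if a joint passes its speed limit or range.

## Working session

There is one attempt and no reset: what is moved stays moved. The work goes in short steps, Python scripts to look and compute and a tool call to move; the robot and the scene stay as the last step left them, time stands still between calls to the robot, and variables do not carry over. Pictures are saved under pics/ and viewed, about 8 in all and at most 12, crops included, and the job is handed in when it is done.

Besides the shell and the picture viewer there is one more tool, called after "Emit:" as name(argument=value, ...) on one line, values as JSON. carry_out: Moves the arm, as the interface text tells. Its arguments: {"type":"object","properties":{"plan":{"type":"array"},"squeeze":{"type":"number"}},"required":["plan"]}

```bash
mkdir -p pics
cat > h.py <<'E'
import numpy as np, cv2
from cell import arm
def ray(name,u,v,s=None):
    c=arm.get_calibration(name);K=np.array(c["intrinsics"])
    if name=="wrist":
        x=(u-K[0,2])/K[0,0];y=(v-K[1,2])/K[1,1];r=np.hypot(x,y)
        d=np.array([0,0,1.]) if r<1e-9 else np.array([np.sin(r)*x/r,np.sin(r)*y/r,np.cos(r)])
        T=np.array(c["tool_from_camera"]);R=cv2.Rodrigues(np.array(s["ee_rot"],float))[0]
        return R@T[:3,3]+np.array(s["position"]),R@T[:3,:3]@d
    R=cv2.Rodrigues(np.array(c["rvec"],float))[0];t=np.array(c["tvec"]).ravel()
    return -R.T@t,R.T@np.linalg.inv(K)@np.array([u,v,1.])
def onz(name,u,v,z,s=None):
    o,d=ray(name,u,v,s);return o+d*(z-o[2])/d[2]
def snap(name,f):
    s=arm.observe();p,d=arm.get_image(name);cv2.imwrite("pics/"+f+".png",p[:,:,::-1]);np.save("pics/"+f+".npy",d);return s,p,d
E
python3 - <<'E'
from h import *
for n in("top","side"): 
    s,p,d=snap(n,n+"0"); c=arm.get_calibration(n);print(n,c["intrinsics"],ray(n,320,200))
print(s)
print(arm.get_calibration("wrist"))
E
```

```text
top [[426.0214162    0.         320.49234705]
 [  0.         426.0214162  199.38563579]
 [  0.           0.           1.        ]] (array([0.40376046, 0.06327894, 1.36299652]), array([ 0.10334021, -0.02798249, -0.99425409]))
side [[492.05522743   0.         319.60855947]
 [  0.         492.05522743 202.34739485]
 [  0.           0.           1.        ]] (array([ 0.3639283 , -1.09617444,  1.15799962]), array([ 0.10445776,  0.73998663, -0.66447856]))
{'clock': 0.05, 'joints': array([ 1.01037607,  0.43520729,  0.02495961,  1.57408614, -0.01160827,
        1.13401638, -0.07509717]), 'dq': array([-0.00026511, -0.00022269,  0.00242499, -0.00144156, -0.00086826,
       -0.00197472, -0.00018562]), 'joint_efforts': array([ 1.50686832e-03, -6.69777489e+01,  9.88072604e-01, -3.15497196e+01,
       -6.07752521e-02,  3.74111964e-02,  1.08077616e-04]), 'position': array([ 0.27603009, -0.56028464,  0.29145873]), 'ee_rot': array([-3.05820500e+00, -7.12449634e-01,  7.55803928e-04]), 'force': array([ 0.31256374,  0.05755127, -0.54114988]), 'ft_torque': array([ 0.01548838, -0.02945789,  0.00888014]), 'width': 1.0008610941416292}
{'intrinsics': array([[309.70691629,   0.        , 316.68301526],
       [  0.        , 309.70691629, 205.07977925],
       [  0.        ,   0.        ,   1.        ]]), 'tool_from_camera': array([[-2.21750772e-04, -9.49559960e-01, -3.13585448e-01,
         8.59417293e-02],
       [ 9.99999831e-01, -4.19692548e-05, -5.80060114e-04,
        -4.29317347e-04],
       [ 5.37640911e-04, -3.13585524e-01,  9.49559809e-01,
        -9.29762923e-02],
       [ 0.00000000e+00,  0.00000000e+00,  0.00000000e+00,
         1.00000000e+00]])}
```

View pics/top0.png

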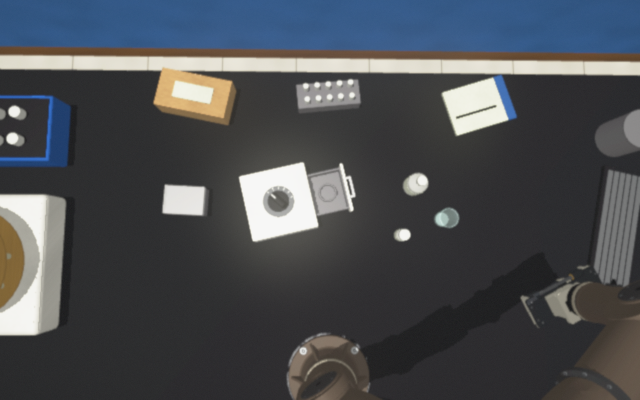

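View pics/side0.png

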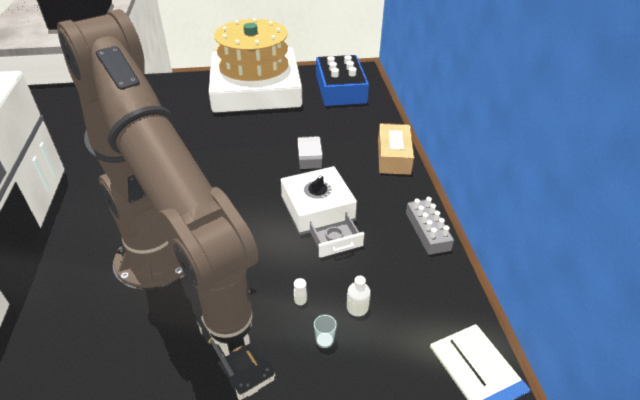

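The top view shows the module at about (278,202) with its drawer to the right (-y) and the holder near (328,193). The jar is at (402,235), the bottle at (416,184), the beaker at (447,218) and the tip box at (185,200). The side view agrees.

Run:
```python
from h import *
p=cv2.imread("pics/top0.png");d=np.load("pics/top0.npy")
g=cv2.cvtColor(p,cv2.COLOR_BGR2GRAY)
m=(g>200).astype(np.uint8);m[:140]=0
n,l,st,ce=cv2.connectedComponentsWithStats(m)
for i in range(1,n):
    if st[i,4]>30: print(i,st[i],ce[i],np.median(d[l==i]))
    if st[i,4]>3000 and 200<ce[i][0]<350:
        c=max(cv2.findContours((l==i).astype(np.uint8),0,2)[0],key=cv2.contourArea)
        r=cv2.minAreaRect(c);print(r)
        b=cv2.boxPoints(r);q=np.array([onz("top",*x,.09) for x in b]);print(q.round(4),q.mean(0),[np.linalg.norm(q[k]-q[k-1]) for k in range(4)])
print("jar",onz("top",402,235,.08),"nest",onz("top",328,193,.031),"bottle",onz("top",419,181,.125),"beaker",onz("top",447,217,.075))
cv2.imwrite("pics/crop.png",cv2.resize(p[130:280,220:480],None,fx=3,fy=3,interpolation=cv2.INTER_CUBIC))
```

```text
2 [ 239  163   79   78 3692] [278.01083424 201.48131094] 1.2755568
((278.1058654785156, 201.47647094726562), (66.27225494384766, 66.81458282470703), 77.47119140625)
[[0.6071 0.273  0.09  ]
 [0.6521 0.0772 0.09  ]
 [0.4563 0.0338 0.09  ]
 [0.4135 0.2271 0.09  ]] [0.53225147 0.15278299 0.09      ] [np.float64(0.19899416344160176), np.float64(0.20091452622788403), np.float64(0.20059122057994075), np.float64(0.1979358645653116)]
3 [340 164  15  47 205] [347.32682927 187.15121951] 1.3200837
4 [409 175  18  17 250] [417.408 182.668] 1.2894965
5 [ 163  186   41   29 1065] [183.32488263 199.71455399] 1.2927741
6 [   0  195   47  140 2876] [ 25.83518776 266.07267038] 1.2079797
8 [437 213   7  12  44] [439.40909091 219.15909091] 1.3114854
9 [397 230  13  10 100] [403.65 234.47] 1.2868261
jar [ 0.43122404 -0.22040989  0.08      ] nest [5.64424919e-01 5.35423660e-04 3.10000000e-02] bottle [ 0.58936142 -0.26447795  0.125     ] beaker [ 0.48601367 -0.36098908  0.075     ]
```

View pics/crop.png

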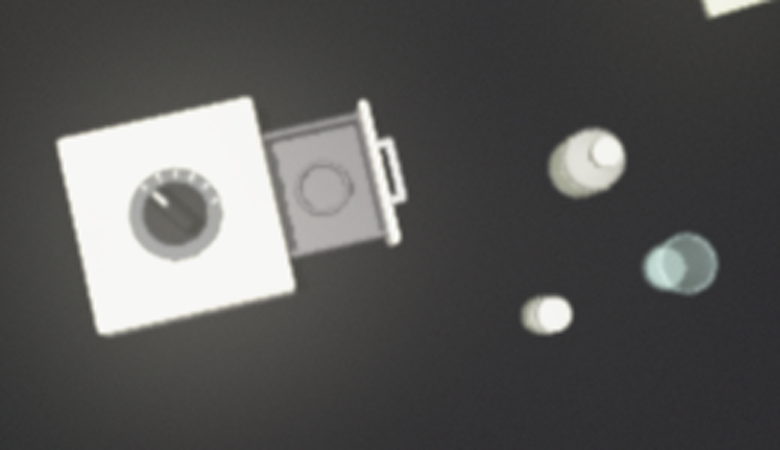

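Module centre is about (0.532, 0.153), with its x axis at +13.3° in the world. The sides measure 0.199 to 0.201 m. The holder is about (0.565, 0.000), which puts it 52 mm from the module's side. The jar is about (0.431, -0.228). Next I go above the jar with the jaws along the module's x.

Emit:
carry_out(plan=[[1.5, 3, 0, 0.13, 9], [3.0, 6, 0, 0.26, 9], [4.5, 9.5, -1, 0.39, 9], [6, 13, -2, 0.52, 9], [7.5, 16, -3, 0.65, 9], [9, 19.5, -4, 0.78, 9], [10.5, 23, -5, 0.91, 9], [12, 26, -6, 1.04, 9], [13.5, 29.5, -7, 1.17, 9], [15.5, 33, -7, 1.3, 9], [15.5, 33, -7, 1.345, 9], [15.5, 33, -7, 1.345, 9], [15.5, 33, -7, 1.345, 9]], squeeze=25)

```text
clock: 1.4
position: [0.4305, -0.231, 0.2213]
ee_rot: [-1.952, -2.46, 0.003]
force: [0.0, -0.5, 0.2]
width: 0.981
```

Run:
```python
from h import *
s,p,d=snap("wrist","w1");print(s["clock"],s["position"],s["ee_rot"])
R=cv2.Rodrigues(s["ee_rot"])[0];print(np.degrees(np.arctan2(R[1,1],R[0,1])),R[:,2])
```

```text
1.4 [ 0.4305454  -0.23096243  0.22130226] [-1.95187155 -2.46006206  0.0027078 ]
13.141359394012236 [-2.05568338e-03 -5.70376541e-04 -9.99997724e-01]
```

View pics/w1.png

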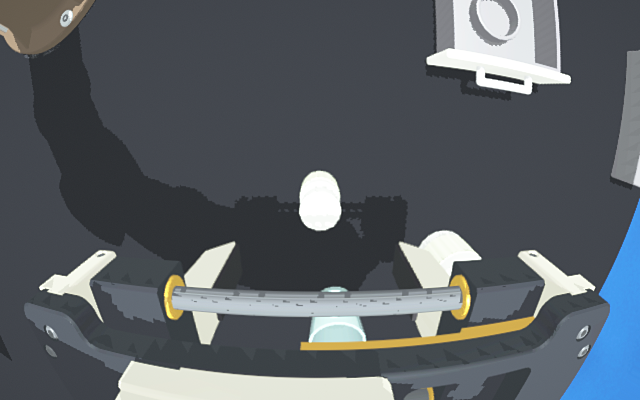

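The wrist view shows the jar at columns 299–341, with the cap near (320,208) and the body above it. The ring's rim is near (494,18) and the bottle is at the lower right.

Run:
```python
from h import *
s=arm.observe();p=cv2.imread("pics/w1.png");g=cv2.cvtColor(p,cv2.COLOR_BGR2GRAY)
m=(g>150).astype(np.uint8)
n,l,st,ce=cv2.connectedComponentsWithStats(m);i=l[205,320];x,y,w,h,a=st[i];print(st[i])
print("cap near edge",onz("wrist",320,y+h-1,.08,s),"foot/top end",onz("wrist",320,y,.0,s),"cap c?",onz("wrist",320,208,.08,s))
for r in range(y,y+h,5):
    c=np.where(l[r]==i)[0];print(r,c.min(),c.max(),end="; ")
for z in(.031,.05):print("nest",z,onz("wrist",494,18,z,s))
d=np.load("pics/w1.npy");print(d[205:225:5,320],d[175:200:5,320])
```

```text
[ 299  171   42   60 2063]
cap near edge [ 0.43602836 -0.2430073   0.08      ] foot/top end [ 0.42900835 -0.21138089  0.        ] cap c? [ 0.43164872 -0.22448365  0.08      ]
171 315 325; 176 307 332; 181 303 335; 186 301 337; 191 300 338; 196 299 339; 201 300 339; 206 300 340; 211 299 340; 216 300 339; 221 302 336; 226 307 333; nest 0.031 [ 0.56051702 -0.00519823  0.031     ]
nest 0.05 [ 0.55057212 -0.01475466  0.05      ]
[0.2454818  0.24678273 0.2496063  0.25088534] [0.2910183  0.27457133 0.26704133 0.24770603 0.24358873]
```

Jar centre is about (0.432, -0.227); its two ends agree. Descend, grip and lift.

Emit:
carry_out(plan=[[0.1, 0.4, -2, 0, 9], [0.1, 0.4, -5, 0, 9], [0.1, 0.4, -8, 0, 9], [0.1, 0.4, -10.5, 0, 9], [0.1, 0.4, -12.2, 0, 9], [0.1, 0.4, -12.2, 0, 7], [0.1, 0.4, -12.2, 0, 5], [0.1, 0.4, -12.2, 0, 2.5], [0.1, 0.4, -12.2, 0, 2.5], [0.1, 0.4, -12.2, 0, 2.5], [0.1, 0.4, -12.2, 0, 2.5], [0.1, 0.4, -12.2, 0, 2.5], [0.1, 0.4, -11, 0, 2.5], [0.1, 0.4, -8, 0, 2.5], [0.1, 0.4, -4, 0, 2.5], [0.1, 0.4, 0, 0, 2.5], [0.1, 0.4, 0, 0, 2.5]], squeeze=25)

```text
clock: 3.15
position: [0.4339, -0.2278, 0.2269]
ee_rot: [1.949, 2.455, 0.0]
force: [0.6, 0.4, -1.0]
width: 0.382
```

Run:
```python
from h import *
s,p,d=snap("wrist","w2");print(s["clock"],s["position"],s["force"],s["width"]*91.8)
```

```text
3.15 [ 0.43391121 -0.22781992  0.22692035] [ 0.6001003   0.37797653 -1.02216709] 35.05874950388171
```

View pics/w2.png

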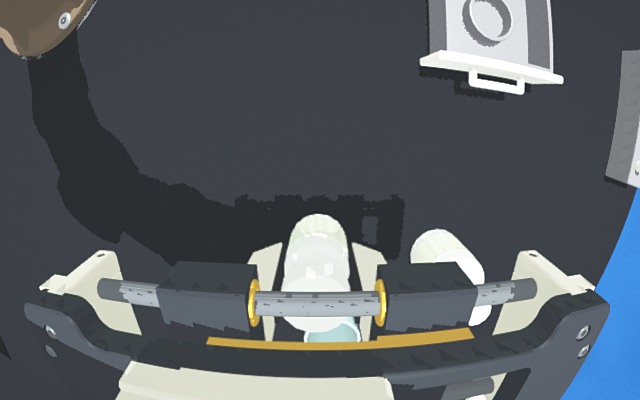

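The jar is held (opening 35 mm); the ring shows at (487,18). I move closer to the drawer and look again.

Emit:
carry_out(plan=[[1, 2.5, 0, 0, 2.5], [3, 5.5, 0, 0, 2.5], [6, 8.5, 0, 0, 2.5], [9, 11, 0, 0, 2.5], [11.5, 12.5, 0, 0, 2.5], [12.5, 13, 0, 0, 2.5], [12.5, 13, 0, 0, 2.5], [12.5, 13, 0, 0, 2.5], [12.5, 13, 0, 0, 2.5]])

```text
clock: 4.1
position: [0.5564, -0.0991, 0.2241]
ee_rot: [1.953, 2.456, -0.003]
force: [-0.1, 0.3, -1.9]
width: 0.381
```

Run:
```python
from h import *
s,p,d=snap("wrist","w3");print(s["clock"],s["position"],s["force"],s["width"]*91.8);np.save("pics/s3.npy",[s["position"],s["ee_rot"]])
```

```text
4.1 [ 0.55637512 -0.09912412  0.22406468] [-0.11717389  0.33181639 -1.85801411] 34.963636502427406
```

View pics/w3.png

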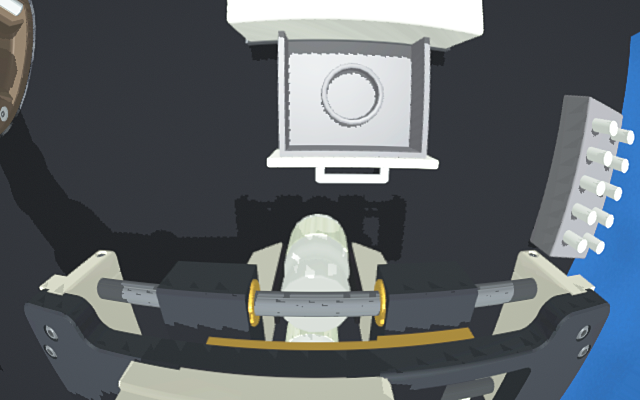

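Run:
```python
from h import *
a=np.load("pics/s3.npy");s=dict(position=a[0],ee_rot=a[1])
for u,v,z in((352,94,.031),(320,94,.031),(383,94,.031),(352,62,.031),(352,126,.031),(352,161,.06),(267,160,.06),(438,163,.06)):print(u,v,onz("wrist",u,v,z,s).round(4))
R=cv2.Rodrigues(a[1])[0]
f=onz("wrist",318,214,a[0][2]-.099,s);print("foot far edge in tool",R.T@(f-a[0]), "nest in tool",R.T@(onz("wrist",352,94,.031,s)-a[0]))
```

```text
352 94 [0.5661 0.0028 0.031 ]
320 94 [ 0.5379 -0.0041  0.031 ]
383 94 [0.5938 0.0104 0.031 ]
352 62 [0.5592 0.0319 0.031 ]
352 126 [ 0.5731 -0.026   0.031 ]
352 161 [ 0.5768 -0.0536  0.06  ]
267 160 [ 0.5066 -0.0687  0.06  ]
438 163 [ 0.6523 -0.0361  0.06  ]
foot far edge in tool [0.01648511 0.00132458 0.09893044] nest in tool [0.09800405 0.0322421  0.19266236]
```

The nest is at (0.566, 0.002). The ring measures 57 mm across and the panel is about 57 mm away, both as given. Move over it and lower.

Emit:
carry_out(plan=[[0.5, 3, 0, 0, 2.5], [0.8, 6.5, 0, 0, 2.5], [1, 9, 0, 0, 2.5], [1, 10.1, -1, 0, 2.5], [1, 10.1, -3, 0, 2.5], [1, 10.1, -5.5, 0, 2.5], [1, 10.1, -7.5, 0, 2.5], [1, 10.1, -9, 0, 2.5], [1, 10.1, -10, 0, 2.5], [1, 10.1, -10.6, 0, 2.5], [1, 10.1, -10.9, 0, 2.5], [1, 10.1, -10.9, 0, 2.5], [1, 10.1, -10.9, 0, 2.5]])

```text
clock: 5.45
position: [0.5669, 0.0019, 0.1158]
ee_rot: [1.953, 2.455, -0.002]
force: [0.1, -0.4, -0.5]
width: 0.379
```

Emit:
carry_out(plan=[[0, 0, -0.2, 0, 2.5], [0, 0, -0.3, 0, 2.5], [0, 0, -0.35, 0, 2.5], [0, 0, -0.35, 0, 2.5]])

```text
clock: 5.85
position: [0.5677, 0.0019, 0.1144]
ee_rot: [1.952, 2.453, -0.001]
force: [-4.4, -1.8, 18.5]
width: 0.382
```

Run:
```python
from h import *
s,p,d=snap("wrist","w4");print(s["clock"],s["position"],s["force"])
s,p,d=snap("side","s4")
q=cv2.resize(p[140:310,220:420],None,fx=2.4,fy=2.4,interpolation=cv2.INTER_CUBIC)
w=cv2.resize(cv2.imread("pics/w4.png")[0:360,200:440],None,fx=1.13,fy=1.13)
h=407;cv2.imwrite("pics/c4.png",np.hstack([q[:406,:,::-1],w[:406]]))
```

```text
5.85 [0.56767383 0.00189049 0.11442252] [-4.42356114 -1.83516853 18.52460819]
```

View pics/c4.png

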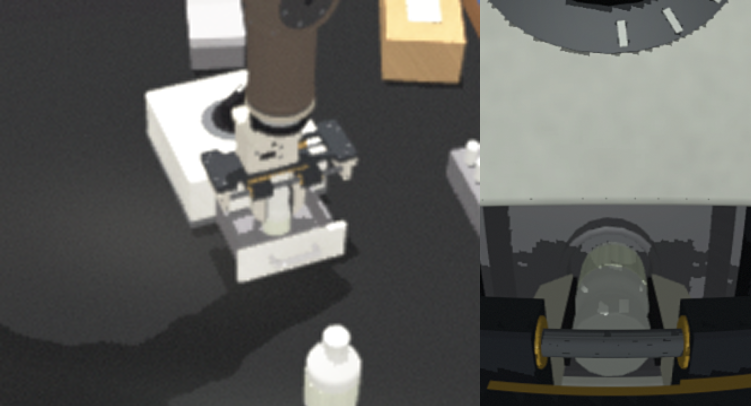

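The foot is inside the ring, with 18.5 N of contact at floor height; on the rim it would sit 18 mm higher. I ease off, open and go up.

Emit:
carry_out(plan=[[-0.05, 0, 0.1, 0, 2.5], [-0.05, 0, 0.1, 0, 3.8], [-0.05, 0, 0.1, 0, 4.4], [-0.05, 0, 0.1, 0, 5.2], [-0.05, 0, 0.1, 0, 5.2], [-0.05, 0, 0.1, 0, 5.2], [-0.05, 0, 0.1, 0, 5.2], [-0.05, 0, 1, 0, 5.2], [-0.05, 0, 3.5, 0, 5.2], [-0.05, 0, 7, 0, 5.2], [-0.05, 0, 10.5, 0, 5.2], [-0.05, 0, 13, 0, 5.2], [-0.05, 0, 13, 0, 5.2], [-0.05, 0, 13, 0, 5.2]])

```text
clock: 7.35
position: [0.5673, 0.0019, 0.2453]
ee_rot: [1.951, 2.451, 0.001]
force: [-0.6, -0.5, -0.1]
width: 0.568
```

Run:
```python
from h import *
s,p,d=snap("wrist","w5");print(s["clock"],s["position"],s["force"],s["width"]*91.8);np.save("pics/s5.npy",[s["position"],s["ee_rot"]])
```

```text
7.35 [0.56729961 0.00185501 0.24528258] [-0.64577316 -0.47560987 -0.13391251] 52.184608114932985
```

View pics/w5.png

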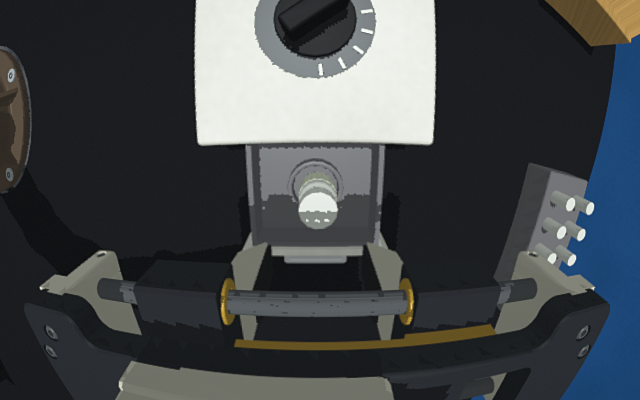

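The jar stands upright in the ring with its cap at (318,210), and the ring is visible around it. The knob bar is at the top, near (314,18). I move above the knob, turning the jaws to be square to the bar.

Emit:
carry_out(plan=[[0, 1, 1, -0.12, 6], [-0.5, 3, 2, -0.24, 6], [-1, 5.5, 2, -0.36, 6], [-1.5, 8, 2, -0.48, 6], [-2, 10.5, 2, -0.6, 6], [-2.8, 12.5, 2, -0.72, 6], [-3.3, 14.2, 2, -0.84, 6], [-3.5, 15.1, 2, -0.94, 6], [-3.5, 15.1, 2, -0.94, 6], [-3.5, 15.1, 2, -0.94, 6], [-3.5, 15.1, 2, -0.94, 6]])

```text
clock: 8.5
position: [0.5319, 0.1517, 0.2637]
ee_rot: [2.851, 1.305, -0.008]
force: [-0.4, -0.2, 0.1]
width: 0.652
```

Run:
```python
from h import *
a=np.load("pics/s5.npy");s=dict(position=a[0],ee_rot=a[1]);print("cap",onz("wrist",318,210,.093,s))
s,p,d=snap("wrist","w6");print(s["clock"],s["position"],s["force"],s["width"]*91.8);np.save("pics/s6.npy",[s["position"],s["ee_rot"]])
R=cv2.Rodrigues(s["ee_rot"])[0];print(np.degrees(np.arctan2(R[1,1],R[0,1])))
```

```text
cap [0.56892403 0.00204851 0.093     ]
8.5 [0.53191269 0.15166365 0.26373259] [-0.36078674 -0.20763547  0.06454192] 59.829771817897445
-40.815574461375945
```

View pics/w6.png

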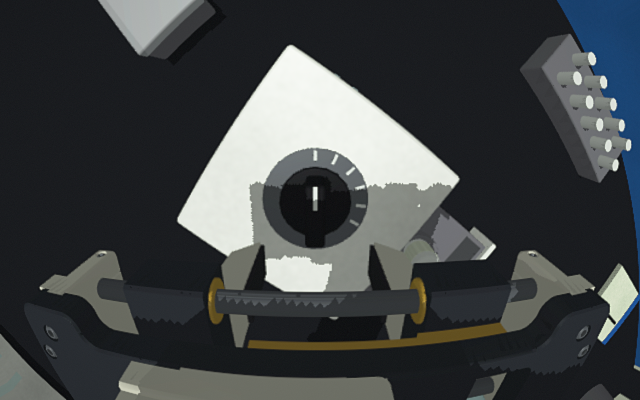

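The bar lies straight up the picture at column 315, rows about 177–247, with its white line at (316,197). The jaw direction is square to it.

Run:
```python
from h import *
a=np.load("pics/s6.npy");s=dict(position=a[0],ee_rot=a[1]);R=cv2.Rodrigues(a[1])[0]
for u,v,z in((316,177,.135),(315,247,.135),(315,202,.099),(315,247,.099),(352,202,.099),(279,202,.099)):
    q=onz("wrist",u,v,z,s);print(u,v,q.round(4),(R.T@(q-a[0])).round(4))
```

```text
316 177 [0.5537 0.1774 0.135 ] [ 0.0347 -0.0008  0.1285]
315 247 [0.5159 0.1349 0.135 ] [-0.0222 -0.0017  0.1289]
315 202 [0.5327 0.1545 0.099 ] [ 0.0039 -0.0018  0.1647]
315 247 [0.5041 0.1215 0.099 ] [-0.0399 -0.0019  0.165 ]
352 202 [0.5573 0.1333 0.099 ] [0.0039 0.0306 0.1648]
279 202 [0.5089 0.1752 0.099 ] [ 0.0039 -0.0334  0.1646]
```

Emit:
carry_out(plan=[[0.1, 0.3, -1.5, 0, 6], [0.1, 0.3, -4, 0, 6], [0.1, 0.3, -6.5, 0, 6], [0.1, 0.3, -8.5, 0, 5], [0.1, 0.3, -9.3, 0, 4], [0.1, 0.3, -9.3, 0, 3], [0.1, 0.3, -9.3, 0, 2], [0.1, 0.3, -9.3, 0, 0.5], [0.1, 0.3, -9.3, 0, 0.5], [0.1, 0.3, -9.3, 0, 0.5], [0.1, 0.3, -9.3, 0, 0.5]], squeeze=40)

```text
clock: 9.65
position: [0.5332, 0.1551, 0.1718]
ee_rot: [2.851, 1.304, -0.005]
force: [-1.6, 0.1, 6.2]
width: 0.17
```

```bash
cat > yaw.py <<'E'
from h import *
s=arm.observe();R=cv2.Rodrigues(s["ee_rot"])[0]
print(s["clock"],s["position"],"jaw",np.degrees(np.arctan2(R[1,1],R[0,1])),"F",s["force"].round(1),"T",s["ft_torque"].round(2),"mm",s["width"]*91.8)
E
python3 yaw.py
```

```text
9.65 [0.5332226  0.15507796 0.17182252] jaw -40.84914247452994 F [-1.6  0.1  6.2] T [ 0.13  0.45 -0.1 ] mm 15.592367531503287
```

Gripped at rest (15.6 mm). Turn clockwise (negative spin) to about 1.08 rad first, and check.

Emit:
carry_out(plan=[[0, 0, 0, -0.08, 0.5], [0, 0, 0, -0.16, 0.5], [0, 0, 0, -0.24, 0.5], [0, 0, 0, -0.32, 0.5], [0, 0, 0, -0.4, 0.5], [0, 0, 0, -0.48, 0.5], [0, 0, 0, -0.56, 0.5], [0, 0, 0, -0.64, 0.5], [0, 0, 0, -0.72, 0.5], [0, 0, 0, -0.8, 0.5], [0, 0, 0, -0.88, 0.5], [0, 0, 0, -0.96, 0.5], [0, 0, 0, -1.02, 0.5], [0, 0, 0, -1.08, 0.5], [0, 0, 0, -1.08, 0.5], [0, 0, 0, -1.08, 0.5]])

```text
clock: 11.25
position: [0.5341, 0.1531, 0.1719]
ee_rot: [3.116, -0.35, -0.007]
force: [3.5, -5.9, -2.6]
width: 0.169
```

```bash
python3 yaw.py
```

```text
11.25 [0.53405181 0.15309269 0.17190523] jaw -102.80281438630338 F [ 3.5 -5.9 -2.6] T [-1.15 -0.67  0.17] mm 15.55683178004788
```

Emit:
carry_out(plan=[[0, 0.1, 0, -0.06, 0.5], [0, 0.1, 0, -0.12, 0.5], [0, 0.1, 0, -0.175, 0.5], [0, 0.1, 0, -0.175, 0.5], [0, 0.1, 0, -0.175, 0.5], [0, 0.1, 0, -0.175, 0.5], [0, 0.1, 0, -0.175, 0.5], [0, 0.1, 0, -0.175, 0.5], [0, 0.1, 0, -0.175, 0.5]])

```text
clock: 12.15
position: [0.534, 0.1528, 0.1719]
ee_rot: [3.073, -0.619, -0.008]
force: [0.2, -5.3, 0.0]
width: 0.175
```

```bash
python3 yaw.py
python3 - <<'E'
from h import *
s,p,d=snap("wrist","w7");np.save("pics/s7.npy",[s["position"],s["ee_rot"]]);s,q,d=snap("top","t7")
cv2.imwrite("pics/c7.png",np.hstack([cv2.resize(p[:300,120:520],(480,360)),cv2.resize(q[150:250,240:320],(288,360))])[:,:,::-1])
E
```

```text
12.15 [0.53403339 0.15278757 0.17187349] jaw -112.7638817175088 F [ 0.2 -5.3  0. ] T [-0.87  0.03  0.27] mm 16.02429936792205
```

View pics/c7.png

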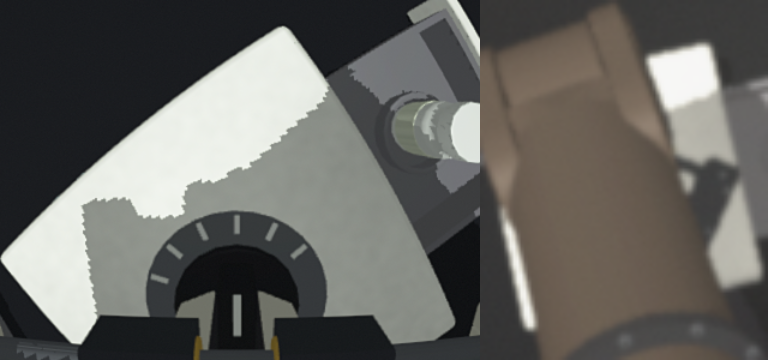

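The knob's white line (column 237) points at the fourth of the six marks, which is the third stop. The jaws have turned 71.9° (1.255 rad), the torque is 0.27 N m, and the jar still stands in the ring. I hold a moment and hand in.

Emit:
carry_out(plan=[[0, 0, 0, 0, 0.5], [0, 0, 0, 0, 0.5], [0, 0, 0, 0, 0.5], [0, 0, 0, 0, 0.5]])

```text
clock: 12.65
position: [0.534, 0.1528, 0.1719]
ee_rot: [3.073, -0.618, -0.008]
force: [0.7, -3.5, -1.3]
width: 0.171
```

```bash
python3 yaw.py && python3 -c "
from cell import arm
print(arm.sign_off())"
```

```text
12.65 [0.53403918 0.15275029 0.17189393] jaw -112.73889114426355 F [ 0.7 -3.5 -1.3] T [-0.21 -0.04  0.23] mm 15.695178139340602
the job is handed in; nothing more can be done
None
```

The jar stands upright and released in the drawer's holder, and the knob is held at its third stop with a 40 N grip. I handed the job in at 12.65 s, and no verdict was reported.

- **Knob:** the jaws turned 71.9° (1.255 rad, against 1.257 wanted). The wrist picture shows the knob's white line on the fourth of its six marks, which is the third stop. The torque read 0.23–0.27 N m, about what the spring should give there.
- **Jar:** it touched down at floor height, and the close-up after release put its cap about 3 mm from the holder's centre. In the last picture it was still standing in the ring.
- **Bystanders:** I planned the moves to stay clear of the bottle, beaker and tip box. I did not measure their positions again at the end.
- **Disagreements:** small ones only. The two cameras differed by about 3 mm on the holder's position, and the knob's centre differed by 2–3 mm between views. The jar also touched down about 2 mm higher than planned.

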